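# Clamp the spool carriage to the line winder

## Robot

A 7-joint arm with a two-finger parallel gripper is mounted at the origin on the work surface. World frame = base frame: x ahead of the robot, y to its left, z up, the work surface at z = 0. Lengths are in mm, angles in rad, forces in N, time in s.
With the tool pointing down it reaches from about 425 to 925 mm from the base axis. Payload 6.8 kg.
Tool frame: the origin (TCP) lies at the very end of the fingers, on their centre line; the grasp point (between the pads) lies 19 mm behind it (ctrl.grip_depth is the distance from the TCP to the grasp point, in mm); z points along the fingers, x is the direction in which the jaws open and shut, and the axes are right-handed (so a half turn about z gives the same grasp; the last joint's range is limited). The gripper opens to 88 mm and grips with 3 to 60 N. Pads are 20 mm wide; open, the fingers measure 115 mm over their backs; the gripper's body (75 mm by 178 mm) begins 61 mm behind the grasp point.
Start: joints at [1.094, 0.477, 0.022, 1.555, -0.011, 1.109, -0.083], TCP at [243.345, -629.627, 222.664] pointing down, gripper open.
Joint ranges: [-2.96, 2.96], [-0.34, 2.1], [-1.41, 1.46], [0.24, 2.44], [-1.37, 4.51], [0.17, 1.92], [-2.96, 2.96]. Speed limits (rad/s): [2.39, 2.39, 3.14, 3.14, 3.14, 3.14, 3.14].

## Interface

Orientations are given as a rotation vector (axis times angle).
In Python, from rig import status, imaging, ctrl, silhouettes, place_of gives the robot as it stands. The module is installed in compiled form; this text tells all that it offers.
- The arm moves only by the tool step_arm, never from a script. Its argument "moves" is a list of rows, each an object of numbers: "tx", "ty", "tz": the shift along the world's x, y, z in mm; "spin": the turn about the world's z in degrees. A call has 1 to 20 rows; each row shifts and turns the pose as measured when the row begins; what a row does not reach is not made up. A row lasts 1/10 s, in which the tool goes at most 50 mm and 8.59 degrees, less where a joint would pass 70% of its speed; a pose out of reach is approached as far as the arm can. A call with a gripper value outside its range is refused whole. "claw" is the finger opening in mm, from 0 to 87.8, set as the call begins (left out, the last holds). The fingers move at their own pace and stop on an object; "newtons" is the grip in N (left out, the last holds). Time passes only in rows, so rows that do not move let the fingers close. It gives the time, the measured TCP pose, the force and the opening at its end, in the units of the state.
- status.sense(): the state, without advancing time (a new reading comes with each control period).
- imaging.snapshot(name): name is "scene" or "top"; returns the picture (400x640x3 uint8, red, green, blue); there is no depth.
- imaging.camera_model(name): a dict with "mtx" (3x3 intrinsics, pixels), "k1" (the pictures are not rectified: a ray, as slopes to the right and down, at radius r is drawn at 1 + k1 r^2 times it, then the intrinsics apply), "rvec" (rotation vector, rad) and "tvec" (3), from world to camera coordinates, as OpenCV has them. Camera axes: x right, y down, z forward; pixel columns grow to the right and rows downward; lengths in mm; the calibration is good to about 2 mm. A picture is of the moment at which its call begins. camera_model takes no time and is no camera call.
- ctrl.close_job(): hands the job in, once; it reports no verdict.
Trained networks look in the newest picture that a camera, given by its name, has taken for a name from the list of things; names that differ only in an ending like _2 or _b are one class to them, and where a whole thing is asked for, a point or a joint stands for the part that bears it (a point fixed in the world has none). Each returns a list of dicts, best first, with "p" (0 to 1); they miss things now and then, are a little off and sometimes report something else, mostly with a low value. They report only what shows in the picture. A call takes as long as a camera call.
- silhouettes(camera, label): "mask" (400x640 bool, what is visible of it) and "xy" ([column, row] in pixels, amid what is visible of it).
- place_of(camera, label): "xy" ([column, row] in pixels: a listed point, or the origin of a listed thing).
The state is a dict: "time_s": time; "joint_positions": joint angles; "qvel": joint speeds; "effort": joint torques, N m; "eef_pos": TCP position; "ee_rot": TCP orientation; "wrist_force": force on the tool from outside, world axes, zero at the start; "wrist_torque": the same for the moment, N m; "finger_gap": opening from 0.0 (shut) to 1.0 (fully open).
Only numpy, scipy, OpenCV 4.12 (cv2) and the standard library are available. Lean on these libraries where they do the work, as an engineer would, in place of code of your own. Each camera call takes 0.05 s, during which the arm holds its last target. There are 200 camera calls.

## Task

Get the line winder on the counter ready to run: turn its cam lever fully open, slide the spool carriage up to the winder's head until it meets the spring bumper, and then quarter-turn the cam lever all the way to locked, so that its hook catches the carriage's pin and draws the carriage tight against the head. Let go of it, and do not shift or knock over the goods around it.

Things in the scene. Friction and masses are not known exactly. Their poses are not given: they have to be found in the camera images.
- winder: Line winder bolted to the counter (place and yaw vary). Origin: on the counter, at the foot of the head's coupling face. +y: the way the carriage slides up to the head; the -x side, with the cam lever, looks to the robot. In mm: bed x -115..70, y -245..165, 10 high; grey box-shaped head x -20..65, y 0..150 (motor cap to 170), 98 high.
- carriage (a joint): Slide of the spool carriage along the winder's +y, m: gap to the head's face = 0.080 - value (0.080 = tight). Captive on rails, about 0.7 kg, drags 3 N. A spring bumper stands 7 mm out of the head: the last 7 mm push back with 4 to 10 N, so a carriage pushed home springs back to a gap of 5 to 8 mm when let go; only the cam keeps it tight.
- carriage_post (a point): Grip point of the carriage's upright black post (16 mm diameter) at its rear end; 88 mm above the counter, post top at 110 mm, bare down to 40 mm (the block). The spool's rear cheek (62 mm of it above the block, top at 102 mm) begins 40 mm from the post's axis towards the head.
- carriage_pin (a point): Upright steel pin (8 mm diameter) that the cam's hook catches, on a low bracket on the carriage's robot side, 37 mm above the counter. It moves with the carriage along the winder's y, on a line through the cam's pivot axis (pin on the winder's -y side of it); carriage tight: 24 mm from that axis.
- cam (a joint): Cam lever angle, rad: 0 = open, on its stop (lever points to the winder's -x); grows clockwise from above to 1.571 = locked, on its stop (lever points to +y, alongside the head). Beyond about 0.4 the hook bars the pin's way in. From open, with the gap under 12 mm, turning it to locked catches the pin and draws the carriage tight. Stays where left; 1 N turns it at the post, 8 N when drawing.
- cam_grip (a point): Grip point of the cam lever's upright black post, 16 mm diameter, 62 mm from the pivot; 88 mm above the counter, post top at 110 mm, bare down to 54 mm (the lever). The post is round and may turn in the fingers.
- cam_pivot (a point): Point on the cam's upright pivot axis, 88 mm above the counter (level with the grip points; the pivot's own top is at 58 mm). At x -85, y 30 mm of the winder.
- spare_spool: Bystander, not to be disturbed: a full spare line spool standing on end, 68 dia x 50 high, behind the winder's carriage; origin at its underside.
- swivel_jar: Bystander, not to be disturbed: a small lidded jar, 52 dia x 70 high, behind the winder's head; origin at its underside.
- pliers: Bystander, not to be disturbed: long-nose pliers lying flat, about 165 long, 36 wide, 11 high, on the counter in front of the carriage (robot's side); origin at its underside.
- hook_box: Bystander, not to be disturbed: a flat cardboard carton, 70 x 100 x 30 high, at the left; origin at its underside.
- lure_tray: Bystander, not to be disturbed: a clear divided tray, 200 x 140 x 35 high, at the left; origin at its underside.
- mug: Bystander, not to be disturbed: a white mug, 80 dia x 90 high, at the right; origin at its underside.
- screwdriver: Bystander, not to be disturbed: a screwdriver lying flat at the right; origin at its underside.

How it is judged:
By the outcome, as a careful person would: the job done as asked, in the order asked, and still so for the second after the job is handed in, with the robot touching nothing.
It also fails if it takes over 61 s, if anything falls off the work surface, if the arm or the gripper's body presses on something with over 40 N, if the wrist force passes 120 N, or if a joint passes its speed limit or range.

## Working session

There is one attempt and no reset: what is moved stays moved. The work goes in short steps, Python scripts to look and compute and a tool call to move; the robot and the scene stay as the last step left them, time stands still between calls to the robot, and variables do not carry over. Pictures are saved under pics/ and viewed, about 8 in all and at most 12, crops included, and the job is handed in when it is done.

Besides the shell and the picture viewer there is one more tool, called after "Call:" by a JSON object that holds its "api" and its "payload", one argument or row to a line. step_arm: Moves the arm, as the interface text tells. Its arguments: {"type":"object","properties":{"moves":{"type":"array"},"claw":{"type":"number"},"newtons":{"type":"number"}},"required":["moves"]}

```bash
mkdir -p pics; cat > h.py <<'E'
import numpy as np, cv2
from rig import status, imaging, ctrl, silhouettes, place_of
def ray(cam,xy):
    m=imaging.camera_model(cam);K=np.array(m["mtx"],float);k1=m["k1"]
    n=cv2.undistortPoints(np.array([[xy]],float),K,np.array([k1,0,0,0,0.])).ravel()
    R=cv2.Rodrigues(np.array(m["rvec"],float))[0];t=np.array(m["tvec"],float).ravel()
    return -R.T@t, R.T@np.array([n[0],n[1],1.])
def onz(cam,xy,z):
    o,d=ray(cam,xy);return o+d*(z-o[2])/d[2]
def proj(cam,P):
    m=imaging.camera_model(cam)
    return cv2.projectPoints(np.array(P,float).reshape(-1,1,3),np.array(m["rvec"],float),np.array(m["tvec"],float),np.array(m["mtx"],float),np.array([m["k1"],0,0,0,0.]))[0].reshape(-1,2)
E
cat > a.py <<'E'
from h import *
for c in("top","scene"):
    im=imaging.snapshot(c);cv2.imwrite(f"pics/{c}0.png",im[:,:,::-1])
    o,_=ray(c,(320,200));print(c,o.round())
    for l,z in dict(winder=0,carriage_post=88,carriage_pin=37,cam_grip=88,cam_pivot=88,spare_spool=0,swivel_jar=0,pliers=0,hook_box=0,lure_tray=0,mug=0,screwdriver=0).items():
        for r in place_of(c,l)[:2]:
            print(l,round(r["p"],2),np.round(r["xy"],1),onz(c,r["xy"],z).round(1))
print(status.sense())
E
python3 a.py
```

```text
top [ 231.   38. 1609.]
winder 0.82 [290.4 182.6] [584.   99.3   0. ]
carriage_post 0.67 [341.1 188.9] [541.4 -60.9  88. ]
carriage_pin 0.27 [341.5 188.3] [553.8 -65.6  37. ]
cam_pivot 0.72 [275.4 199.2] [513.2 142.9  88. ]
cam_pivot 0.27 [463.1 224.6] [ 421.4 -434.1   88. ]
spare_spool 0.58 [338.7 155.9] [671.4 -62.3   0. ]
swivel_jar 0.59 [304.7 149.6] [695.4  50.3   0. ]
pliers 0.85 [325.8 250. ] [360.6 -11.2   0. ]
hook_box 0.93 [174.1 172.1] [627.7 483.9   0. ]
lure_tray 0.73 [157.  275.7] [289.2 529.3   0. ]
mug 0.76 [446.4 150.5] [ 683.5 -424.5    0. ]
screwdriver 0.75 [463.9 222.8] [ 438.2 -464.5    0. ]
screwdriver 0.33 [158.2 276.9] [285.4 525.3   0. ]
scene [1352. -770. 1304.]
winder 0.57 [342.  220.3] [580.2 102.3   0. ]
carriage_post 0.87 [293.6 223.5] [524.1 -76.7  88. ]
carriage_pin 0.81 [317.3 204.8] [487.2  72.4  37. ]
carriage_pin 0.72 [343.6 176.2] [455.8 247.6  37. ]
cam_grip 0.53 [343.7 176.8] [494.3 204.5  88. ]
cam_pivot 0.53 [336.5 185.8] [506.9 152.2  88. ]
spare_spool 0.86 [328.1 258.7] [661.8 -56.5   0. ]
spare_spool 0.46 [336.7 187.5] [452.6 212.7   0. ]
s
[... 337 characters left out ...]
.]
{'time_s': 1.3, 'joint_positions': array([ 1.09386212,  0.47699924,  0.02240114,  1.55539726, -0.01151989,
        1.10930084, -0.08307552]), 'qvel': array([ 0.00210115, -0.00172934, -0.00048414,  0.00084882,  0.00114169,
        0.00039345,  0.00033008]), 'effort': array([ 1.53586752e-03, -5.82724714e+01,  1.53366789e+00, -2.72929430e+01,
       -5.44550421e-02,  1.00481216e-02,  3.39553674e-05]), 'eef_pos': array([ 243.37428706, -629.61694407,  222.66559162]), 'ee_rot': array([-2.59110873e+00,  1.77641950e+00, -5.66514498e-05]), 'wrist_force': array([ 0.69833345, -0.25171427, -0.45309304]), 'wrist_torque': array([ 0.08949396, -0.01027284,  0.02071257]), 'finger_gap': 0.9970584413885908}
```

```bash
python3 - <<'E'
import cv2
t=cv2.imread("pics/top0.png")[120:270,230:390];s=cv2.imread("pics/scene0.png")[130:280,250:410]
cv2.imwrite("pics/c0.png",cv2.resize(cv2.vconcat([t,s])[:150],(800,750),interpolation=3)[:600]) 
cv2.imwrite("pics/c1.png",cv2.resize(s,None,fx=5,fy=5,interpolation=3)[:600])
E
```

```text
(no output)
```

View pics/c0.png

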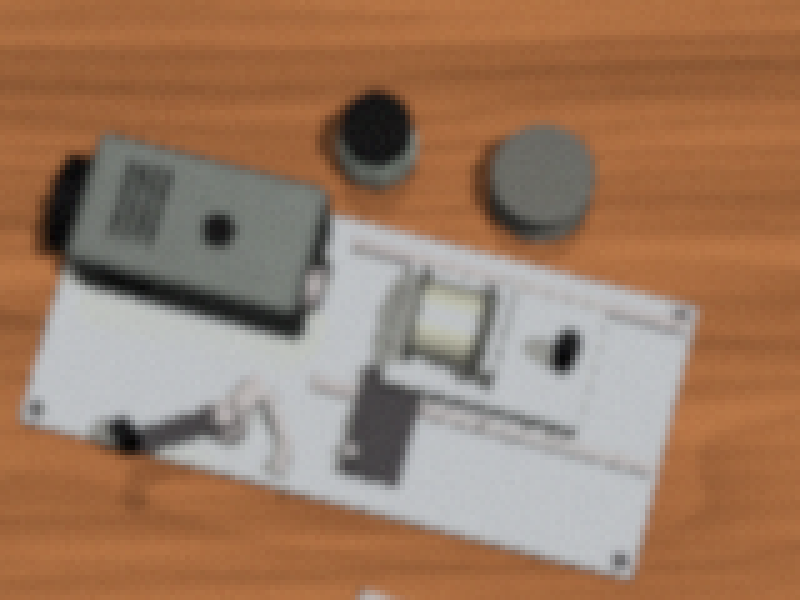

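View pics/c1.png

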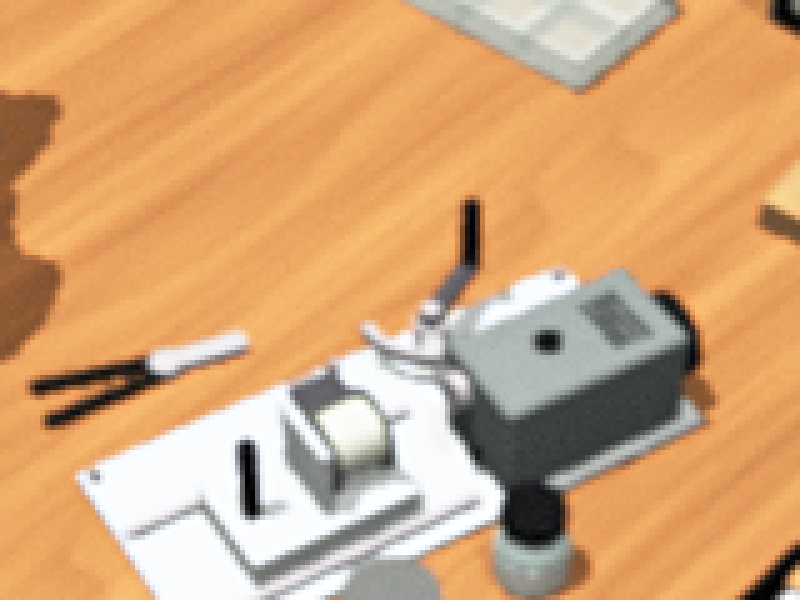

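```bash
cat > fit.py <<'E'
from h import *
from scipy.optimize import least_squares
T=lambda x,y:(230+x/5,120+y/5); S=lambda x,y:(250+x/5,130+y/5)
L=[("top",(-115,165,10),T(22,425)),("top",(-115,-245,10),T(634,578)),("top",(70,-245,10),T(702,308)),
("scene",(-115,-245,10),S(78,476)),("scene",(70,165,10),S(706,412)),("top",(-20,150,98),T(70,262)),("top",(65,150,98),T(107,135)),("top",(65,0,98),T(330,190)),("top",(-20,0,98),T(302,312)),
("scene",(65,150,98),S(690,372)),("scene",(65,0,98),S(515,460)),("scene",(-20,150,98),S(622,270))]
def W(p,q):
    c,s=np.cos(p[2]),np.sin(p[2]);return [p[0]+c*q[0]-s*q[1],p[1]+s*q[0]+c*q[1],q[2]]
f=lambda p:np.ravel([proj(c,W(p,q))[0]-np.array(o) for c,q,o in L])
r=least_squares(f,[582,100,-.2],loss="soft_l1",x_scale=[100,100,1]);p=r.x
print(p,f(p).reshape(-1,2).round(1).tolist())
g=p[2]
def loc(P):
    d=np.array(P[:2])-p[:2];c,s=np.cos(g),np.sin(g);return np.round([c*d[0]+s*d[1],-s*d[0]+c*d[1]],1)
if __name__=="__main__":
    print("pivot",W(p,(-85,30,88)))
    for n,c,o,z in[("cpost","top",T(572,348),110),("cpost","scene",S(247,443),110),("cam","top",T(120,432),110),("cam","scene",S(472,203),110),("pin","top",T(350,452),37),
      ("pivnet","top",(275.4,199.2),88),("pivnet","scene",(336.5,185.8),88),("postnet","scene",(293.6,223.5),88),("camnet","scene",(343.7,176.8),88)]:
        P=onz(c,o,z);print(n,c,P.round(1),loc(P))
E
python3 fit.py
```

```text
[ 5.80777491e+02  9.25144422e+01 -2.76075886e-01] [[-0.4, -1.1], [0.1, 0.1], [-0.2, -0.5], [-1.5, 0.9], [-1.4, 2.3], [-1.1, -1.4], [-0.9, -1.5], [0.7, -0.9], [-0.8, 0.5], [-0.5, -6.2], [-2.2, -7.1], [-0.9, -0.4]]
pivot [np.float64(507.1736968152943), np.float64(144.54790715096598), 88]
cpost top [534.6 -69.5 110. ] [  -0.3 -168.5]
cpost scene [537.6 -61.3 110. ] [   0.4 -159.8]
cam top [488.3 206.4 110. ] [-120.    84.4]
cam scene [489.7 212.8 110. ] [-120.4   90.9]
pin top [484.9  68.6  37. ] [-85.7 -49.2]
pivnet top [513.2 142.9  88. ] [-78.7  30. ]
pivnet scene [506.9 152.2  88. ] [-87.4  37.3]
postnet scene [524.1 -76.7  88. ] [  -8.4 -178.3]
camnet scene [494.3 204.5  88. ] [-113.7   84.2]
```

```bash
sed -i 's/^("scene",(65,150,98).*/("scene",(-20,150,98),S(622,270))]/' fit.py; python3 fit.py
```

```text
[ 5.79210502e+02  9.27496090e+01 -2.72284451e-01] [[-0.4, -0.4], [0.3, 0.3], [-0.2, -0.3], [-1.8, 0.8], [-1.7, 1.9], [-1.2, -0.7], [-1.1, -0.9], [0.6, -0.4], [-0.8, 1.0], [-1.3, -0.8]]
pivot [np.float64(505.4099556985931), np.float64(144.50363660115374), 88]
cpost top [534.6 -69.5 110. ] [   0.6 -168.3]
cpost scene [537.6 -61.3 110. ] [   1.3 -159.6]
cam top [488.3 206.4 110. ] [-118.1   85.1]
cam scene [489.7 212.8 110. ] [-118.5   91.6]
pin top [484.9  68.6  37. ] [-84.3 -48.7]
pivnet top [513.2 142.9  88. ] [-77.   30.5]
pivnet scene [506.9 152.2  88. ] [-85.6  37.9]
postnet scene [524.1 -76.7  88. ] [  -7.5 -178.1]
camnet scene [494.3 204.5  88. ] [-111.8   84.8]
```

Call:
{"api": "step_arm", "payload": {
  "moves": [
    {"tx":23,"ty":40,"spin":5},
    {"tx":23,"ty":40,"spin":5},
    {"tx":23,"ty":40,"spin":5},
    {"tx":23,"ty":40,"spin":5},
    {"tx":23,"ty":40,"spin":5},
    {"tx":23,"ty":40,"spin":5},
    {"tx":23,"ty":40,"spin":5},
    {"tx":23,"ty":40,"spin":5},
    {"tx":23,"ty":40,"spin":5},
    {"tx":23,"ty":40,"spin":5},
    {"tx":23,"ty":40,"spin":5},
    {"tx":23,"ty":40,"spin":5},
    {"tx":23,"ty":40,"spin":5},
    {"tx":15,"ty":40,"spin":5},
    {"tx":0,"ty":40,"spin":5},
    {"tx":-10,"ty":40,"spin":5},
    {"tx":-20,"ty":40,"spin":4}
  ],
  "claw": 60,
  "newtons": 20
}}

```text
validation failed for argument at $.mo...
```

Call:
{"api": "step_arm", "payload": {
  "moves": [
    {"tx":23,"ty":40,"tz":0,"spin":5},
    {"tx":23,"ty":40,"tz":0,"spin":5}
  ],
  "claw": 60,
  "newtons": 20
}}

```text
time_s: 1.5
eef_pos: [284.7, -553.3, 222.1]
ee_rot: [2.727, -1.55, -0.0]
wrist_force: [2.0, -0.1, -0.8]
finger_gap: 0.856
```

Call:
{"api": "step_arm", "payload": {
  "moves": [
    {"tx":23,"ty":40,"tz":0,"spin":5},
    {"tx":23,"ty":40,"tz":0,"spin":5},
    {"tx":23,"ty":40,"tz":0,"spin":5},
    {"tx":23,"ty":40,"tz":0,"spin":5},
    {"tx":23,"ty":40,"tz":0,"spin":5},
    {"tx":23,"ty":40,"tz":0,"spin":5},
    {"tx":23,"ty":40,"tz":0,"spin":5},
    {"tx":23,"ty":40,"tz":0,"spin":5},
    {"tx":23,"ty":40,"tz":0,"spin":5},
    {"tx":23,"ty":40,"tz":0,"spin":5},
    {"tx":15,"ty":40,"tz":0,"spin":5},
    {"tx":0,"ty":40,"tz":0,"spin":5},
    {"tx":-5,"ty":40,"tz":0,"spin":5},
    {"tx":-10,"ty":40,"tz":0,"spin":5},
    {"tx":-20,"ty":40,"tz":0,"spin":4}
  ],
  "claw": 60,
  "newtons": 20
}}

```text
time_s: 3.0
eef_pos: [505.1, 71.4, 226.3]
ee_rot: [3.101, 0.482, 0.025]
wrist_force: [-0.6, 0.5, 0.8]
finger_gap: 0.685
```

```bash
cat >> h.py <<'E'
from scipy.spatial.transform import Rotation
def jaw():
    s=status.sense();x=Rotation.from_rotvec(s["ee_rot"]).as_matrix()[:,0]
    print("t",round(s["time_s"],2),"tcp",s["eef_pos"].round(1),"jaw deg",np.degrees(np.arctan2(x[1],x[0])).round(1),"F",s["wrist_force"].round(1),"q",s["joint_positions"].round(2),"gap",round(s["finger_gap"]*87.8,1))
E
python3 -c "from h import *;jaw()"
```

```text
t 3.0 tcp [505.1  71.4 226.3] jaw deg 17.7 F [-0.6  0.5  0.8] q [ 0.26  0.25 -0.61  1.92  0.18  1.01 -0.12] gap 60.1
```

Call:
{"api": "step_arm", "payload": {
  "moves": [
    {"tx":-6,"ty":45,"tz":-15,"spin":-1},
    {"tx":-5,"ty":45,"tz":-30,"spin":0},
    {"tx":-5,"ty":44,"tz":-30,"spin":0},
    {"tx":0,"ty":0,"tz":0,"spin":0},
    {"tx":0,"ty":0,"tz":0,"spin":0}
  ]
}}

```text
time_s: 3.5
eef_pos: [487.0, 209.1, 156.5]
ee_rot: [3.105, 0.471, 0.034]
wrist_force: [0.3, -0.0, -0.5]
finger_gap: 0.684
```

```bash
cat > look.py <<'E'
import sys;from h import *
jaw();n=sys.argv[1];A=[]
for c,(x,y) in(("top",(225,120)),("scene",(265,130))):
    im=imaging.snapshot(c);A.append(cv2.resize(im[y:y+120,x:x+160,::-1],(800,600),interpolation=3))
    for l,z in dict(carriage_post=88,cam_grip=88,carriage_pin=37).items():
        for r in place_of(c,l)[:1]: print(c,l,round(r["p"],2),np.round(r["xy"],1),onz(c,r["xy"],z).round(1))
cv2.imwrite(f"pics/{n}.png",cv2.resize(cv2.vconcat(A),(400,600),interpolation=cv2.INTER_AREA) if len(sys.argv)>2 else cv2.hconcat([cv2.resize(a,(400,300)) for a in A]))
E
python3 look.py l1
```

```text
t 3.5 tcp [487.  209.1 156.5] jaw deg 17.3 F [ 0.3 -0.  -0.5] q [-0.01  0.38 -0.64  1.95  0.3   0.89 -0.5 ] gap 60.0
top carriage_post 0.86 [342.4 191.7] [532.5 -64.6  88. ]
top carriage_pin 0.78 [303.1 209.7] [486.9  58.7  37. ]
scene carriage_post 0.57 [296.9 221.1] [524.5 -61.8  88. ]
scene cam_grip 0.72 [341.4 174.8] [481.  206.7  88. ]
scene carriage_pin 0.73 [318.6 202. ] [480.9  85.6  37. ]
```

View pics/l1.png

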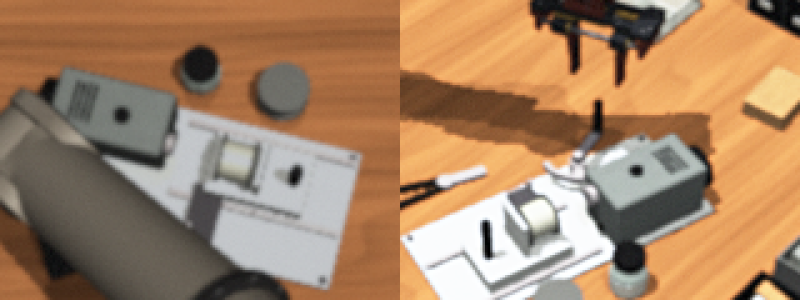

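Call:
{"api": "step_arm", "payload": {
  "moves": [
    {"tx":1,"ty":-1,"tz":-30,"spin":0},
    {"tx":1,"ty":0,"tz":-30,"spin":0},
    {"tx":0,"ty":0,"tz":-26,"spin":0},
    {"tx":0,"ty":0,"tz":0,"spin":0}
  ]
}}

```text
time_s: 4.3
eef_pos: [493.0, 204.7, 71.4]
ee_rot: [3.107, 0.458, 0.047]
wrist_force: [-0.7, 0.1, 0.8]
finger_gap: 0.686
```

Call:
{"api": "step_arm", "payload": {
  "moves": [
    {"tx":0,"ty":0,"tz":0,"spin":0},
    {"tx":0,"ty":0,"tz":0,"spin":0},
    {"tx":0,"ty":0,"tz":0,"spin":0},
    {"tx":0,"ty":0,"tz":0,"spin":0},
    {"tx":0,"ty":0,"tz":0,"spin":0}
  ],
  "claw": 10,
  "newtons": 10
}}

```text
time_s: 4.8
eef_pos: [495.9, 205.4, 76.1]
ee_rot: [-3.107, -0.455, -0.057]
wrist_force: [-1.9, 1.0, -1.2]
finger_gap: 0.265
```

Call:
{"api": "step_arm", "payload": {
  "moves": [
    {"tx":0,"ty":0,"tz":-2,"spin":0},
    {"tx":0,"ty":0,"tz":-2,"spin":0},
    {"tx":0,"ty":0,"tz":-2,"spin":0}
  ]
}}

```text
time_s: 5.1
eef_pos: [499.0, 206.4, 74.0]
ee_rot: [-3.107, -0.454, -0.068]
wrist_force: [-1.4, -2.4, 14.7]
finger_gap: 0.188
```

```bash
python3 -c "
from h import *;jaw();imaging.snapshot('scene')
im=imaging.snapshot('scene');cv2.imwrite('pics/l2.png',cv2.resize(im[110:230,265:425,::-1],(640,480),interpolation=3))"
```

```text
t 5.1 tcp [499.  206.4  74. ] jaw deg 16.6 F [-1.4 -2.4 14.7] q [-0.06  0.49 -0.56  2.    0.43  0.71 -0.6 ] gap 16.5
```

View pics/l2.png

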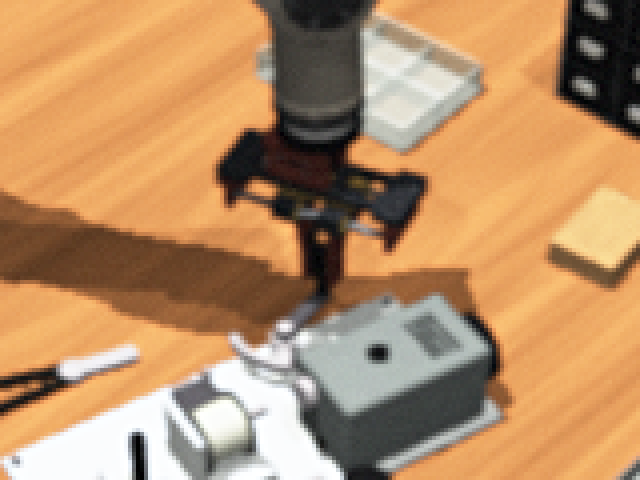

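Call:
{"api": "step_arm", "payload": {
  "moves": [
    {"tx":-8,"ty":-1.5,"tz":0,"spin":7},
    {"tx":-7,"ty":-2.5,"tz":0,"spin":7},
    {"tx":-7,"ty":-3,"tz":0,"spin":7},
    {"tx":-6.5,"ty":-4,"tz":0,"spin":7}
  ]
}}

```text
time_s: 5.6
eef_pos: [471.5, 195.4, 74.4]
ee_rot: [-2.886, -1.212, -0.07]
wrist_force: [2.0, -0.6, -1.3]
finger_gap: 0.19
```

```bash
python3 -c "from h import *;jaw()"
```

```text
t 5.6 tcp [471.5 195.4  74.4] jaw deg 45.6 F [ 2.  -0.6 -1.3] q [ 0.07  0.49 -0.71  2.07  0.49  0.7  -0.15] gap 16.6
```

Call:
{"api": "step_arm", "payload": {
  "moves": [
    {"tx":-6.5,"ty":-4,"tz":0,"spin":7},
    {"tx":-5.5,"ty":-5.5,"tz":0,"spin":7},
    {"tx":-4.5,"ty":-6,"tz":0,"spin":7},
    {"tx":-4,"ty":-6.5,"tz":0,"spin":6}
  ]
}}

```text
time_s: 6.0
eef_pos: [452.4, 171.8, 74.4]
ee_rot: [-2.497, -1.873, -0.069]
wrist_force: [3.9, 0.7, -6.8]
finger_gap: 0.193
```

Call:
{"api": "step_arm", "payload": {
  "moves": [
    {"tx":-3,"ty":-7,"tz":0,"spin":3},
    {"tx":-2,"ty":-5,"tz":0,"spin":0}
  ]
}}

```text
time_s: 6.2
eef_pos: [449.2, 164.2, 75.1]
ee_rot: [-2.435, -1.943, -0.084]
wrist_force: [7.4, 20.0, -15.6]
finger_gap: 0.194
```

Call:
{"api": "step_arm", "payload": {
  "moves": [
    {"tx":-1,"ty":-4,"tz":0,"spin":0}
  ]
}}

```text
time_s: 6.3
eef_pos: [449.4, 164.6, 75.6]
ee_rot: [-2.429, -1.942, -0.096]
wrist_force: [3.7, 15.0, -15.5]
finger_gap: 0.195
```

Call:
{"api": "step_arm", "payload": {
  "moves": [
    {"tx":0,"ty":0,"tz":0,"spin":0},
    {"tx":0,"ty":0,"tz":0,"spin":0},
    {"tx":0,"ty":0,"tz":0,"spin":0},
    {"tx":0,"ty":0,"tz":10,"spin":0},
    {"tx":0,"ty":0,"tz":25,"spin":0},
    {"tx":0,"ty":0,"tz":30,"spin":0},
    {"tx":0,"ty":0,"tz":10,"spin":0}
  ],
  "claw": 40
}}

```text
time_s: 7.0
eef_pos: [447.9, 164.2, 153.1]
ee_rot: [-2.428, -1.942, -0.091]
wrist_force: [0.4, -0.1, -0.7]
finger_gap: 0.457
```

Call:
{"api": "step_arm", "payload": {
  "moves": [
    {"tx":10,"ty":-25,"tz":0,"spin":8},
    {"tx":10,"ty":-25,"tz":0,"spin":8},
    {"tx":10,"ty":-25,"tz":0,"spin":8},
    {"tx":10,"ty":-25,"tz":0,"spin":8},
    {"tx":10,"ty":-25,"tz":0,"spin":8},
    {"tx":10,"ty":-25,"tz":0,"spin":8},
    {"tx":8,"ty":-25,"tz":0,"spin":8},
    {"tx":8,"ty":-25,"tz":0,"spin":8},
    {"tx":4,"ty":-18,"tz":0,"spin":8},
    {"tx":0,"ty":0,"tz":0,"spin":8},
    {"tx":0,"ty":0,"tz":0,"spin":6}
  ]
}}

```text
time_s: 8.1
eef_pos: [529.6, -67.8, 154.8]
ee_rot: [-0.364, -3.058, -0.033]
wrist_force: [-0.4, 0.8, 0.9]
finger_gap: 0.458
```

```bash
python3 look.py l3
```

```text
t 8.1 tcp [529.6 -67.8 154.8] jaw deg 166.4 F [-0.4  0.8  0.9] q [ 0.93  0.71 -1.27  1.86  0.69  1.2   2.32] gap 40.2
top carriage_post 0.89 [341.4 190. ] [537.9 -61.7  88. ]
top cam_grip 0.74 [266.  221.8] [443.5 172.2  88. ]
top carriage_pin 0.86 [300.4 207.7] [493.6  67.2  37. ]
scene carriage_post 0.59 [297.8 221.7] [528.6 -61.6  88. ]
scene cam_grip 0.48 [324.7 175.1] [437.3 164.1  88. ]
scene carriage_pin 0.81 [317.  206.5] [492.3  65.6  37. ]
```

View pics/l3.png

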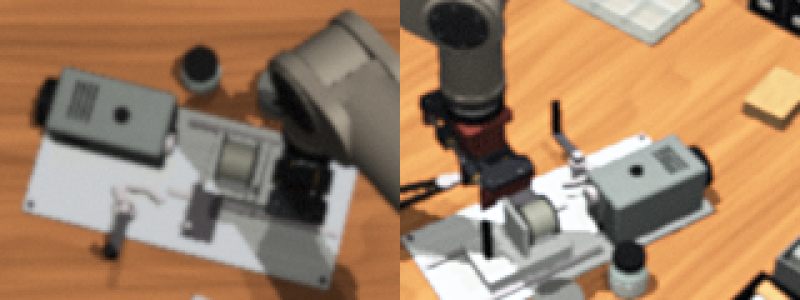

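Call:
{"api": "step_arm", "payload": {
  "moves": [
    {"tx":3,"ty":4,"tz":-10,"spin":-2},
    {"tx":0,"ty":0,"tz":-30,"spin":0},
    {"tx":0,"ty":0,"tz":-30,"spin":0},
    {"tx":0,"ty":0,"tz":-14,"spin":0}
  ],
  "claw": 60
}}

```text
time_s: 8.9
eef_pos: [534.9, -62.1, 72.1]
ee_rot: [-0.433, -3.058, -0.032]
wrist_force: [-0.4, -1.1, 0.2]
finger_gap: 0.683
```

Call:
{"api": "step_arm", "payload": {
  "moves": [
    {"tx":0,"ty":0,"tz":0,"spin":0},
    {"tx":0,"ty":0,"tz":0,"spin":0},
    {"tx":0,"ty":0,"tz":0,"spin":0},
    {"tx":0,"ty":0,"tz":0,"spin":0},
    {"tx":0,"ty":0,"tz":0,"spin":0},
    {"tx":0,"ty":0,"tz":0,"spin":0}
  ],
  "claw": 10,
  "newtons": 40
}}

```text
time_s: 9.5
eef_pos: [539.2, -62.8, 75.0]
ee_rot: [-0.436, -3.066, -0.032]
wrist_force: [4.7, 2.0, -13.8]
finger_gap: 0.183
```

```bash
python3 -c "from h import *;jaw()"
```

```text
t 9.5 tcp [539.2 -62.8  75. ] jaw deg 163.8 F [  4.7   2.  -13.8] q [ 0.85  0.8  -1.16  1.91  0.8   1.06  2.19] gap 16.1
```

Call:
{"api": "step_arm", "payload": {
  "moves": [
    {"tx":2.5,"ty":9.5,"tz":0,"spin":0},
    {"tx":2.5,"ty":9.5,"tz":0,"spin":0},
    {"tx":2.5,"ty":9.5,"tz":0,"spin":0},
    {"tx":2.5,"ty":9.5,"tz":0,"spin":0}
  ]
}}

```text
time_s: 9.9
eef_pos: [547.8, -32.9, 74.8]
ee_rot: [-0.445, -3.063, -0.01]
wrist_force: [-3.1, -5.0, -0.2]
finger_gap: 0.184
```

Call:
{"api": "step_arm", "payload": {
  "moves": [
    {"tx":1,"ty":4,"tz":0,"spin":0},
    {"tx":1,"ty":4,"tz":0,"spin":0}
  ]
}}

```text
time_s: 10.1
eef_pos: [549.8, -26.1, 74.8]
ee_rot: [-0.445, -3.064, -0.005]
wrist_force: [-2.0, -4.3, -1.5]
finger_gap: 0.182
```

Call:
{"api": "step_arm", "payload": {
  "moves": [
    {"tx":1,"ty":4,"tz":0,"spin":0},
    {"tx":1,"ty":4,"tz":0,"spin":0}
  ]
}}

```text
time_s: 10.3
eef_pos: [551.9, -18.8, 74.8]
ee_rot: [-0.446, -3.064, -0.002]
wrist_force: [-1.8, -3.8, -0.9]
finger_gap: 0.18
```

Call:
{"api": "step_arm", "payload": {
  "moves": [
    {"tx":1,"ty":4,"tz":0,"spin":0},
    {"tx":1,"ty":4,"tz":0,"spin":0}
  ]
}}

```text
time_s: 10.5
eef_pos: [553.7, -12.2, 74.7]
ee_rot: [-0.447, -3.063, 0.003]
wrist_force: [-3.6, -9.0, 2.3]
finger_gap: 0.184
```

Call:
{"api": "step_arm", "payload": {
  "moves": [
    {"tx":1,"ty":4,"tz":0,"spin":0}
  ]
}}

```text
time_s: 10.6
eef_pos: [554.3, -10.2, 74.7]
ee_rot: [-0.449, -3.062, 0.01]
wrist_force: [-5.1, -11.0, 5.1]
finger_gap: 0.184
```

Call:
{"api": "step_arm", "payload": {
  "moves": [
    {"tx":1,"ty":4,"tz":0,"spin":0}
  ]
}}

```text
time_s: 10.7
eef_pos: [554.7, -8.8, 74.6]
ee_rot: [-0.451, -3.06, 0.018]
wrist_force: [-5.1, -12.2, 5.6]
finger_gap: 0.181
```

Call:
{"api": "step_arm", "payload": {
  "moves": [
    {"tx":1.5,"ty":6,"tz":0,"spin":0},
    {"tx":1.5,"ty":6,"tz":0,"spin":0}
  ]
}}

```text
time_s: 10.9
eef_pos: [555.0, -7.9, 74.5]
ee_rot: [-0.461, -3.052, 0.052]
wrist_force: [-8.8, -19.7, 12.0]
finger_gap: 0.179
```

Call:
{"api": "step_arm", "payload": {
  "moves": [
    {"tx":0,"ty":0,"tz":0,"spin":0},
    {"tx":0,"ty":0,"tz":0,"spin":0},
    {"tx":0,"ty":0,"tz":0,"spin":0},
    {"tx":0,"ty":0,"tz":15,"spin":0},
    {"tx":0,"ty":0,"tz":30,"spin":0},
    {"tx":0,"ty":0,"tz":30,"spin":0},
    {"tx":0,"ty":0,"tz":10,"spin":0}
  ],
  "claw": 44
}}

```text
time_s: 11.6
eef_pos: [554.3, -1.5, 164.7]
ee_rot: [-0.456, -3.05, 0.038]
wrist_force: [0.2, 0.6, 0.4]
finger_gap: 0.503
```

```bash
python3 -c "from h import *;jaw()"
```

```text
t 11.6 tcp [554.3  -1.5 164.7] jaw deg 162.9 F [0.2 0.6 0.4] q [ 0.74  0.7  -1.23  1.8   0.69  1.23  2.14] gap 44.2
```

Call:
{"api": "step_arm", "payload": {
  "moves": [
    {"tx":-10,"ty":15,"tz":0,"spin":-8},
    {"tx":-10,"ty":15,"tz":0,"spin":-8},
    {"tx":-10,"ty":15,"tz":0,"spin":-8},
    {"tx":-10,"ty":15,"tz":0,"spin":-8},
    {"tx":-10,"ty":15,"tz":0,"spin":-8},
    {"tx":-10,"ty":15,"tz":0,"spin":-8},
    {"tx":-10,"ty":15,"tz":0,"spin":-8},
    {"tx":-10,"ty":15,"tz":0,"spin":-8},
    {"tx":-10,"ty":15,"tz":0,"spin":-8},
    {"tx":-10,"ty":15,"tz":0,"spin":-8},
    {"tx":-7,"ty":15,"tz":0,"spin":-7}
  ]
}}

```text
time_s: 12.7
eef_pos: [443.5, 173.5, 168.7]
ee_rot: [-2.49, -1.826, -0.046]
wrist_force: [-0.3, 0.3, -0.0]
finger_gap: 0.502
```

```bash
python3 look.py l4
```

```text
t 12.7 tcp [443.5 173.5 168.7] jaw deg 72.5 F [-0.3  0.3 -0. ] q [ 0.38  0.37 -0.99  2.03  0.32  0.9   0.48] gap 44.1
top carriage_post 0.59 [323.5 185.1] [554.6  -6.6  88. ]
top carriage_pin 0.62 [285.9 205. ] [503.2 113.1  37. ]
scene carriage_post 0.76 [310.3 217. ] [544.3 -18.2  88. ]
scene cam_grip 0.69 [325.9 174.3] [437.6 170.2  88. ]
scene carriage_pin 0.83 [330.5 196.7] [494.  134.3  37. ]
```

View pics/l4.png

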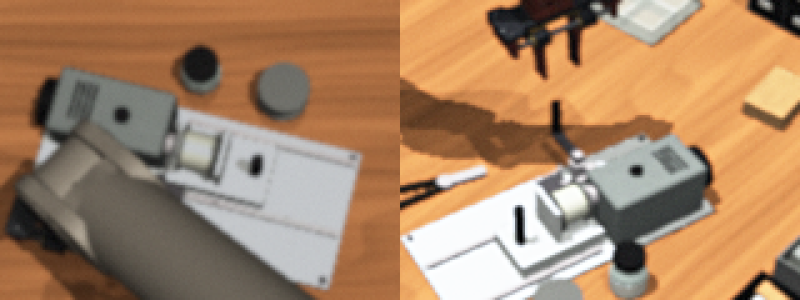

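Call:
{"api": "step_arm", "payload": {
  "moves": [
    {"tx":3,"ty":-8.5,"tz":-15,"spin":0},
    {"tx":0,"ty":0,"tz":-30,"spin":0},
    {"tx":0,"ty":0,"tz":-30,"spin":0},
    {"tx":0,"ty":0,"tz":-26,"spin":0}
  ]
}}

```text
time_s: 13.5
eef_pos: [452.2, 159.2, 63.9]
ee_rot: [-2.49, -1.828, -0.054]
wrist_force: [-0.3, -0.4, 0.5]
finger_gap: 0.502
```

Call:
{"api": "step_arm", "payload": {
  "moves": [
    {"tx":0,"ty":0,"tz":-1,"spin":0},
    {"tx":0,"ty":0,"tz":-1,"spin":0},
    {"tx":0,"ty":0,"tz":0,"spin":0},
    {"tx":0,"ty":0,"tz":0,"spin":0},
    {"tx":0,"ty":0,"tz":0,"spin":0}
  ],
  "claw": 10,
  "newtons": 15
}}

```text
time_s: 14.0
eef_pos: [453.1, 164.4, 60.1]
ee_rot: [-2.478, -1.826, -0.065]
wrist_force: [2.6, 0.5, -16.8]
finger_gap: 0.213
```

```bash
python3 -c "from h import *;jaw()"
```

```text
t 14.0 tcp [453.1 164.4  60.1] jaw deg 72.7 F [  2.6   0.5 -16.8] q [ 0.26  0.53 -0.85  2.11  0.52  0.69  0.35] gap 18.7
```

Call:
{"api": "step_arm", "payload": {
  "moves": [
    {"tx":2,"ty":7,"tz":2,"spin":-7},
    {"tx":3.5,"ty":6.5,"tz":2,"spin":-7},
    {"tx":4.5,"ty":6,"tz":1,"spin":-7},
    {"tx":5,"ty":5.5,"tz":0,"spin":-7}
  ]
}}

```text
time_s: 14.4
eef_pos: [460.9, 181.2, 61.3]
ee_rot: [-2.869, -1.15, -0.057]
wrist_force: [-2.4, 2.2, -3.5]
finger_gap: 0.197
```

```bash
python3 -c "from h import *;jaw()"
```

```text
t 14.4 tcp [460.9 181.2  61.3] jaw deg 43.6 F [-2.4  2.2 -3.5] q [ 0.11  0.49 -0.7   2.1   0.45  0.65 -0.12] gap 17.3
```

Call:
{"api": "step_arm", "payload": {
  "moves": [
    {"tx":4.5,"ty":8,"tz":1,"spin":-3},
    {"tx":5,"ty":7,"tz":1,"spin":-5},
    {"tx":6,"ty":6,"tz":1,"spin":-6}
  ]
}}

```text
time_s: 14.7
eef_pos: [472.5, 193.2, 61.6]
ee_rot: [-3.007, -0.773, -0.043]
wrist_force: [-0.9, -1.3, -11.5]
finger_gap: 0.191
```

```bash
python3 -c "from h import *;jaw()"
```

```text
t 14.7 tcp [472.5 193.2  61.6] jaw deg 28.8 F [ -0.9  -1.3 -11.5] q [ 0.01  0.49 -0.62  2.07  0.42  0.67 -0.37] gap 16.8
```

Call:
{"api": "step_arm", "payload": {
  "moves": [
    {"tx":7,"ty":5.5,"tz":1,"spin":-5},
    {"tx":8,"ty":5,"tz":1,"spin":-6},
    {"tx":8,"ty":4,"tz":1,"spin":-6},
    {"tx":8,"ty":3,"tz":1,"spin":-6}
  ]
}}

```text
time_s: 15.1
eef_pos: [491.8, 202.3, 61.6]
ee_rot: [-3.12, -0.128, -0.011]
wrist_force: [-13.4, -1.8, 2.5]
finger_gap: 0.179
```

```bash
python3 -c "from h import *;jaw()"
```

```text
t 15.1 tcp [491.8 202.3  61.6] jaw deg 4.7 F [-13.4  -1.8   2.5] q [-0.1   0.5  -0.5   2.01  0.35  0.7  -0.73] gap 15.7
```

Call:
{"api": "step_arm", "payload": {
  "moves": [
    {"tx":9,"ty":3,"tz":1,"spin":-2},
    {"tx":10,"ty":2,"tz":1,"spin":-4},
    {"tx":10,"ty":1,"tz":1,"spin":-5}
  ]
}}

```text
time_s: 15.4
eef_pos: [504.4, 204.0, 61.6]
ee_rot: [-3.13, 0.178, 0.034]
wrist_force: [-12.7, -0.6, -3.1]
finger_gap: 0.184
```

Call:
{"api": "step_arm", "payload": {
  "moves": [
    {"tx":10,"ty":0,"tz":1,"spin":-4},
    {"tx":9,"ty":-1,"tz":0,"spin":-4}
  ]
}}

```text
time_s: 15.6
eef_pos: [514.4, 203.4, 61.4]
ee_rot: [-3.111, 0.397, 0.057]
wrist_force: [-9.6, 1.7, 3.9]
finger_gap: 0.191
```

```bash
python3 -c "from h import *;jaw()"
```

```text
t 15.6 tcp [514.4 203.4  61.4] jaw deg -14.6 F [-9.6  1.7  3.9] q [-0.15  0.54 -0.42  1.93  0.27  0.76 -0.97] gap 16.8
```

Call:
{"api": "step_arm", "payload": {
  "moves": [
    {"tx":9,"ty":-2,"tz":0,"spin":-2},
    {"tx":9,"ty":-2,"tz":0,"spin":0}
  ]
}}

```text
time_s: 15.8
eef_pos: [521.8, 202.6, 61.0]
ee_rot: [-3.106, 0.448, 0.085]
wrist_force: [-29.9, 4.8, 10.6]
finger_gap: 0.206
```

Call:
{"api": "step_arm", "payload": {
  "moves": [
    {"tx":8,"ty":-2,"tz":0,"spin":0}
  ]
}}

```text
time_s: 15.9
eef_pos: [521.3, 202.6, 60.8]
ee_rot: [3.108, -0.44, -0.108]
wrist_force: [-24.5, 2.6, 13.7]
finger_gap: 0.207
```

Call:
{"api": "step_arm", "payload": {
  "moves": [
    {"tx":8,"ty":-2,"tz":0,"spin":0}
  ]
}}

```text
time_s: 16.0
eef_pos: [520.9, 202.4, 60.9]
ee_rot: [3.105, -0.432, -0.129]
wrist_force: [-22.1, 1.7, 9.4]
finger_gap: 0.213
```

Call:
{"api": "step_arm", "payload": {
  "moves": [
    {"tx":0,"ty":0,"tz":0,"spin":0},
    {"tx":0,"ty":0,"tz":0,"spin":0},
    {"tx":0,"ty":0,"tz":0,"spin":0},
    {"tx":0,"ty":0,"tz":10,"spin":0},
    {"tx":0,"ty":0,"tz":30,"spin":0},
    {"tx":0,"ty":0,"tz":30,"spin":0},
    {"tx":0,"ty":0,"tz":30,"spin":0},
    {"tx":0,"ty":0,"tz":30,"spin":0},
    {"tx":0,"ty":40,"tz":10,"spin":0},
    {"tx":0,"ty":40,"tz":0,"spin":0},
    {"tx":0,"ty":40,"tz":0,"spin":0},
    {"tx":0,"ty":40,"tz":0,"spin":0}
  ],
  "claw": 44
}}

```text
time_s: 17.2
eef_pos: [529.0, 357.8, 220.1]
ee_rot: [-3.103, 0.461, 0.106]
wrist_force: [0.7, -0.2, -0.1]
finger_gap: 0.499
```

```bash
python3 look.py l5; python3 - <<'E'
import cv2
from h import *
im=imaging.snapshot("scene");cv2.imwrite("pics/l6.png",cv2.resize(im[150:270,265:425,::-1],(800,600),interpolation=3))
for c in("top","scene"):
    if c=="top": imaging.snapshot(c)
    for l in("spare_spool","swivel_jar","pliers"):
        for r in place_of(c,l)[:1]: print(c,l,round(r["p"],2),onz(c,r["xy"],0).round(1))
E
```

```text
t 17.2 tcp [529.  357.8 220.1] jaw deg -16.9 F [ 0.7 -0.2 -0.1] q [-0.32  0.49 -0.49  1.58  0.19  1.16 -1.13] gap 43.8
top carriage_post 0.83 [324.9 182.9] [561.5 -11.2  88. ]
top cam_grip 0.38 [175.4 174.3] [598.9 455.2  88. ]
scene carriage_post 0.69 [315.  214.5] [547.9   0.8  88. ]
scene cam_grip 0.57 [349.2 180.6] [522.3 203.1  88. ]
scene carriage_pin 0.81 [332.4 196.4] [498.  140.1  37. ]
top swivel_jar 0.65 [685.7  49.1   0. ]
top pliers 0.59 [359.5  -1.2   0. ]
scene spare_spool 0.72 [666.6 -50.9   0. ]
scene swivel_jar 0.61 [694.3  52.3   0. ]
scene pliers 0.7 [355.   -1.7   0. ]
```

View pics/l5.png

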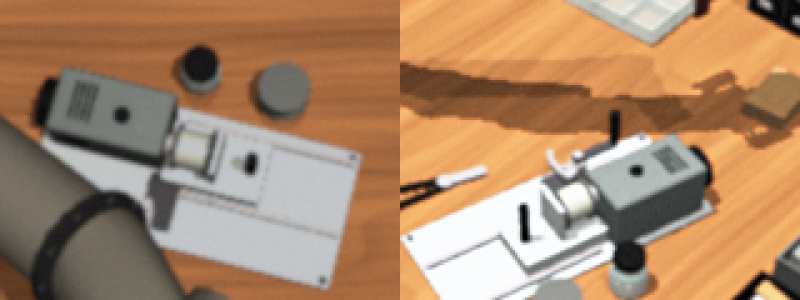

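View pics/l6.png

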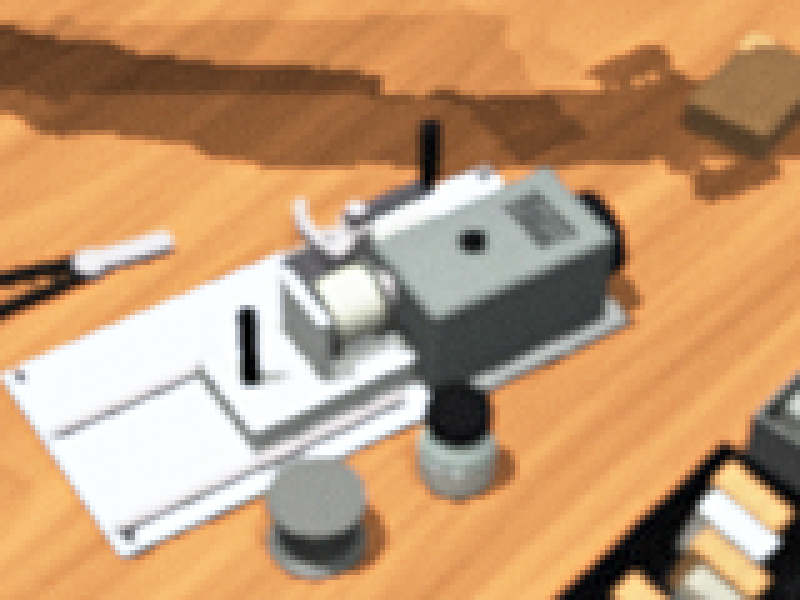

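```bash
python3 - <<'E'
from h import *
A=[]
for n,p,r in[("open",(449.4,164.6,75.6),(-2.429,-1.942,-.096)),("open20",(449.2,164.2,75.1),(-2.435,-1.943,-.084)),("lock30",(521.8,202.6,61),(-3.106,.448,.085)),("lock",(520.9,202.4,60.9),(3.105,-.432,-.129)),("mid",(499,206.4,74),(-3.107,-.454,-.068)),("mid2",(471.5,195.4,74.4),(-2.886,-1.212,-.07)),("m3",(491.8,202.3,61.6),(-3.12,-.128,-.011)),("home",(555,-7.9,74.5),(-.461,-3.052,.052)),("start",(539.2,-62.8,75),(-.436,-3.066,-.032))]:
    z=Rotation.from_rotvec(r).as_matrix()[:,2];g=np.array(p)+z*(88-p[2])/z[2]
    print(n,g.round(1),"tilt",z.round(3))
a=cv2.imread("pics/l4.png");b=cv2.imread("pics/l5.png")
# carriage shift in scene (x2.5), patch around the post
for nm,(x0,y0,x1,y1) in dict(scene_post=(512,205,530,235),top_post=(235,150,268,178),scene_head=(620,150,700,190),top_head=(65,70,150,110)).items():
    t=a[y0:y1,x0:x1];w=b[y0-25:y1+25,x0-25:x1+25]
    m=cv2.matchTemplate(w,t,cv2.TM_CCOEFF_NORMED);_,v,_,l=cv2.minMaxLoc(m);print(nm,round(v,2),(np.array(l)-25)/2.5)
yv=np.array([.269,.963,0])
for c in("top","scene"):
    P=np.array([555,-10,110.]);print(c,"px for 7mm",(proj(c,P+7*yv)-proj(c,P))[0].round(2))
    for piv in((507,146),(505.4,144.5),(508,148)):
        for th in(74.4,80,85):
            t=np.radians(th);print(c,piv,th,proj(c,[piv[0]+62*np.cos(t),piv[1]+62*np.sin(t),110])[0].round(1))
E
```

```text
open [449.  163.8  88. ] tilt [ 0.029  0.062 -0.998]
open20 [448.9 163.5  88. ] tilt [ 0.026  0.053 -0.998]
lock30 [523.2 202.3  88. ] tilt [-0.053  0.01  -0.999]
lock [523.1 202.2  88. ] tilt [-0.082  0.007 -0.997]
mid [498.4 206.3  88. ] tilt [ 0.043  0.007 -0.999]
mid2 [471. 195.  88.] tilt [ 0.037  0.027 -0.999]
m3 [491.6 201.8  88. ] tilt [ 0.006  0.019 -1.   ]
home [555.8  -7.6  88. ] tilt [-0.059 -0.025 -0.998]
start [539.7 -63.1  88. ] tilt [-0.041  0.027 -0.999]
scene_post 0.98 [ 2.  -0.8]
top_post 0.99 [-2.  -0.8]
scene_head 0.98 [0. 0.]
top_head 1.0 [0. 0.]
top px for 7mm [-2.22 -0.56]
top (507, 146) 74.4 [254.2 194.9]
top (507, 146) 80 [253.8 196.9]
top (507, 146) 85 [253.6 198.6]
top (505.4, 144.5) 74.4 [254.7 195.5]
top (505.4, 144.5) 80 [254.3 197.4]
top (505.4, 144.5) 85 [254.1 199.1]
top (508, 148) 74.4 [253.6 194.6]
top (508, 148) 80 [253.1 196.6]
top (508, 148) 85 [252.9 198.3]
scene px for 7mm [ 1.82 -0.81]
scene (507, 146) 74.4 [350.1 175.9]
scene (507, 146) 80 [349.1 175. ]
scene (507, 146) 85 [348.2 174.2]
scene (505.4, 144.5) 74.4 [349.5 176. ]
scene (505.4, 144.5) 80 [348.5 175. ]
scene (505.4, 144.5) 85 [347.5 174.2]
scene (508, 148) 74.4 [350.7 175.8]
scene (508, 148) 80 [349.7 174.8]
scene (508, 148) 85 [348.7 174.1]
```

Call:
{"api": "step_arm", "payload": {
  "moves": [
    {"tx":2,"ty":-45,"tz":0,"spin":-4},
    {"tx":2,"ty":-45,"tz":0,"spin":-4},
    {"tx":2,"ty":-45,"tz":0,"spin":-4},
    {"tx":2,"ty":-45,"tz":0,"spin":-4},
    {"tx":2,"ty":-45,"tz":0,"spin":-4},
    {"tx":2,"ty":-45,"tz":0,"spin":-4},
    {"tx":2,"ty":-45,"tz":0,"spin":-4},
    {"tx":2,"ty":-45,"tz":0,"spin":-4},
    {"tx":0,"ty":-45,"tz":0,"spin":-4},
    {"tx":0,"ty":-45,"tz":0,"spin":-4},
    {"tx":0,"ty":-45,"tz":0,"spin":-4},
    {"tx":0,"ty":-45,"tz":0,"spin":-4},
    {"tx":-5,"ty":-45,"tz":0,"spin":-4},
    {"tx":-5,"ty":-45,"tz":0,"spin":-4}
  ]
}}

```text
time_s: 19.4
eef_pos: [529.6, -287.3, 220.8]
ee_rot: [-2.473, 1.866, 0.084]
wrist_force: [0.2, 0.3, 0.6]
finger_gap: 0.502
```

```bash
python3 - <<'E'
from h import *
jaw()
im=imaging.snapshot("top")
for l in("cam_grip","carriage_pin","spare_spool","swivel_jar","pliers"):
    for r in place_of("top",l)[:1]: print(l,round(r["p"],2),np.round(r["xy"],1),onz("top",r["xy"],{"cam_grip":88,"carriage_pin":37}.get(l,0)).round(1))
cv2.imwrite("pics/l7.png",cv2.resize(im[150:250,225:345,::-1],(720,600),interpolation=3))
E
```

```text
t 19.4 tcp [ 529.6 -287.3  220.8] jaw deg -74.1 F [0.2 0.3 0.6] q [ 0.49  0.39 -0.09  1.7  -0.02  1.1  -0.87] gap 44.1
cam_grip 0.52 [252.9 195.5] [526.3 212.3  88. ]
carriage_pin 0.59 [280.9 205.5] [502. 129.  37.]
spare_spool 0.74 [336.  155.4] [673.3 -53.4   0. ]
swivel_jar 0.61 [306.1 150.9] [690.8  45.7   0. ]
pliers 0.82 [325.4 251.3] [356.5  -9.8   0. ]
```

View pics/l7.png

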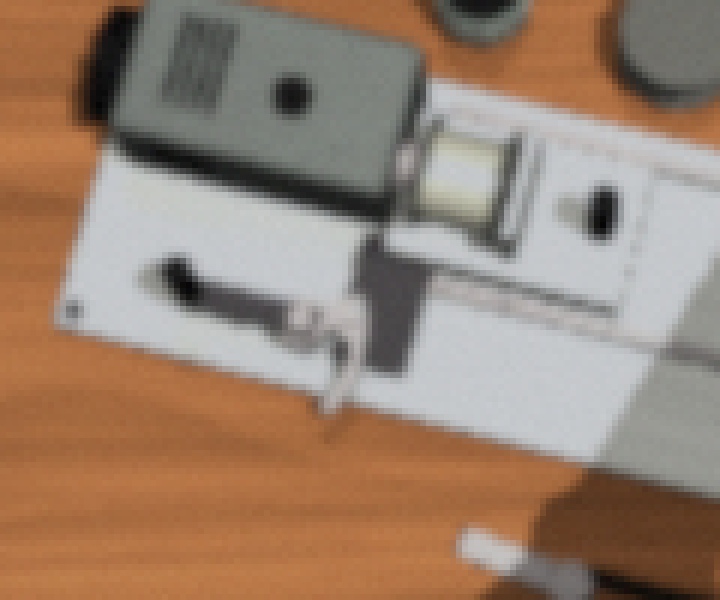

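```bash
python3 -c "from h import *;print(ctrl.close_job());jaw()"
```

```text
the job is handed in; nothing more can be done
None
the job is handed in; nothing more can be done
```

The line winder is set up and the job is handed in, at about 19.4 s of the 61 s allowed. I turned the cam lever open to its stop (about 20 N felt), slid the carriage onto the bumper and let go. Then I turned the lever to locked, released it and moved the arm clear.

**Cam lever:** It drew against about 13 N and stopped firmly at about 30 N. In the last top picture it lies parallel to the bed edge (16° against 15°), with the hook round the pin. The fingers' own path between the two stops came out at only about 85° instead of 90°. I put that down to the round post giving in the fingers, since the picture and the firm stop both point to fully locked.

**Carriage:** Comparing pictures from before and after locking, the cam pulled it in by about 6.5 mm, which fits the 5 to 8 mm spring-back being closed. I did not measure the final gap directly.

**Goods around it:** The spare spool, jar and pliers were found within about 10 mm of where they started, which is within the networks' scatter, and they look undisturbed. I did not locate the hook box, tray, mug or screwdriver again, but the arm passed well above everything and no force suggested contact with them.

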